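# Slide the pan past the spring stop

## Task

With closed fingertips, press the spring strip of the pan slide fully down behind the lidded pan, and keep it down while you push the pan forward until its front is well over the stop at the strip's far end. Then push the pan on, fully home against the end plate, so that the stop springs up behind it, and move clear. Only press and push: do not lift or tip the pan, and leave everything else on the bench where it is.

Things in the scene. Friction and masses are not known exactly. Their poses are not given: they have to be found in the camera images.
- slide: Fixed stainless pan slide on the bench. Origin on the bench, mid-width; its +y is the direction in which the pan must slide, x across, z up. Two runners along y (-235 to +231 mm) carry the pan on ledges 45 mm above the bench, with an 88 mm wide open gap between them. Guide walls outside the ledges (inner faces x = +-62, outer +-65 mm) rise to 57 mm.
- end_face (a point): On the slide: middle of the inner face of the end plate at the +y end, at ledge height (x 0, y +225, z 45 mm of the slide). The plate is 130 mm wide, its top 75 mm above the bench. The pan is home when its front face is against it.
- strip_end (a point): Middle of the strip's top face at its rear (-y) end, y = -230 mm of the slide, 42 mm above the bench when up. From here the strip, level and 40 mm wide, runs along the slide's middle line, in the gap, under the pan to the stop at y = +58 mm. From here to the pan's rear face it lies open from above (75 mm or more at the start).
- strip (a joint): How far the aluminium spring strip is pressed down, m: 0 up, 0.014 fully down. It moves straight down as one rigid piece wherever it is pressed; a light spring (2 N, 3 N fully down) lifts it. Pressed 11 to 14 mm, the stop clears the pan's underside by 3 to 6 mm. Let go with the pan over the stop, it rises to touch the pan's underside (8 mm down), and the pan still slides on over it.
- stop_top (a point): Middle of the top edge of the stop, the strip's turned-up +y end (moves with the strip): 40 mm wide, 8 mm thick (y = +50 to +58 mm of the slide), 11 mm above the strip's top face. Up, it stands 8 mm above the ledges and blocks the pan.
- pan: Loose lidded steel pan on the runners, about 0.9 kg; a push of 4 to 7 N slides it. Origin: centre of its underside; y along the slide. 160 mm long (y; flat upright ends at +-80), base 120 mm wide, rim 136, 40 mm tall; black lid knob 24 mm wide, top at 62 mm. Starts with its front 4 to 36 mm short of the stop; home, its centre is at y = +145 mm of the slide, its rear 7 mm past the stop.
- cup: Bystander, to be left alone: white plastic cup, 72 mm wide, 85 mm tall.
- bowl: Bystander, to be left alone: round steel bowl, 110 mm wide, 45 mm tall.
- spoon: Bystander, to be left alone: steel spoon, 160 mm long, lying flat.
- seal: Bystander, to be left alone: black rubber sealing ring, 90 mm across, 10 mm thick, lying flat.
- jar: Bystander, to be left alone: closed jar with white lid, 60 mm wide, 75 mm tall.
- can: Bystander, to be left alone: small can with a paper label, 52 mm wide, 60 mm tall.
- scrubber: Bystander, to be left alone: green scouring pad, 50 x 80 x 22 mm, lying flat.
Mind the look-alikes: they are no part of the job. What is shaped like the pan but green or red is not meant.

How it is judged:
By the outcome, as a careful person would: the job done as asked, in the order asked, and still so for the second after the job is handed in, with the robot touching nothing.
It also fails if it takes over 40 s, if anything falls off the work surface, if the arm or the gripper's body presses on something with over 40 N, if the wrist force passes 120 N, or if a joint passes its speed limit or range.

## Robot

A 6-joint arm with a two-finger parallel gripper is mounted at the origin on the work surface. World frame = base frame: x ahead of the robot, y to its left, z up, the work surface at z = 0. Lengths are in mm, angles in rad, forces in N, time in s.
With the tool pointing down it reaches from about 425 to 950 mm from the base axis. Payload 14.7 kg.
Tool frame: the origin (TCP) lies at the very end of the fingers, on their centre line; the grasp point (between the pads) lies bot.pinch_z behind it (bot.pinch_z is the distance from the TCP to the grasp point, in mm); y points along the fingers, x is the direction in which the jaws open and shut, and the axes are right-handed (so a half turn about y gives the same grasp; the last joint's range is limited). The gripper opens to 85 mm and grips with 20 to 120 N. Pads are 22 mm wide; open, the fingers measure 114 mm over their backs; the gripper's body (76 mm by 85 mm) begins 54 mm behind the grasp point. The pads swing forward as they close: fully open they stand 13 mm farther back than shut.
Start: joints at [-1.291, 0.48, 1.596, -0, 1.065, -0.047], TCP at [208.675, -615.587, 231.297] pointing down, gripper open.
Joint ranges: [-2.75, 2.75], [-0.82, 2.05], [0.23, 2.67], [-1.56, 4.7], [0.09, 2.69], [-2.92, 2.92]. Speed limits (rad/s): [1.89, 1.89, 2.39, 3.01, 3.01, 3.01].

## Interface

Orientations are given as [roll, pitch, yaw] about the fixed x, y, z axes, in that order (R = Rz(yaw) Ry(pitch) Rx(roll)).
In Python, from plant import bot gives the robot as it stands. The module is installed in compiled form; this text tells all that it offers.
- The arm moves only by the tool play_rows, never from a script. Its arguments are lists of equal length, an entry for each row: "travel": the shift along the tool's x, y, z in m, a list of three; "turn": the turn about the tool's y in rad; "jaw": the closure in counts, from 0 (fully open) to 255 (shut). In form: {"travel": [[tx, ty, tz], ...], "turn": [turn, ...], "jaw": [jaw, ...]}. A call has 1 to 10 rows; each row is the pose to reach, as a shift and turn from the pose commanded when the call began, along the tool's axes at that moment; what a row does not reach only later rows make up. A row lasts 1/12 s, in which the tool goes at most 41.7 mm and 7.16 degrees, less where a joint would pass 70% of its speed; a pose out of reach is approached as far as the arm can. A call with a gripper value outside its range is refused whole. The fingers move at their own pace and stop on an object; the grip force is fixed at half the most. Time passes only in rows, so rows that repeat a pose let the fingers close. It gives the time, the measured TCP pose, the force and the opening at its end, in the units of the state.
- bot.read_state(): the state, without advancing time (a new reading comes with each control period).
- bot.grab_frame(name): name is "side" or "top"; returns a dict with "image" (480x640x3 uint8, blue, green, red), "depth" (480x640 float32, mm along the optical axis (not along the pixel's ray), 0 where there is no reading), "intrinsics" (3x3 intrinsics, pixels), "k1" (the pictures are not rectified: a ray, as slopes to the right and down, at radius r is drawn at 1 + k1 r^2 times it, then the intrinsics apply), "R" (3x3) and "t" (3): a world point X has camera coordinates R X + t. Camera axes: x right, y down, z forward; pixel columns grow to the right and rows downward; lengths in mm; the calibration is good to about 2 mm. A picture is of the moment at which its call begins.
- bot.close_job(): hands the job in, once; it reports no verdict.
Trained networks look in a picture, given as the dict that the camera call returned (one of the last four; its "shot" number tells which), for a name from the list of things; names that differ only in an ending like _2 or _b are one class to them, and where a whole thing is asked for, a point or a joint stands for the part that bears it (a point fixed in the world has none). Each returns a list of dicts, best first, with "score" (0 to 1); they miss things now and then, are a little off and sometimes report something else, mostly with a low value. They report only what shows in the picture. A call takes as long as a camera call. They do not tell look-alikes from the thing itself.
- bot.boxes_of(thing, picture): "rect" ([left, top, right, bottom] in pixels, round what is visible of it).
The state is a dict: "time": time; "joint_positions": joint angles; "qvel": joint speeds; "joint_torque": joint torques, N m; "position": TCP position; "ee_rot": TCP orientation; "contact_force": force on the tool from outside, world axes, zero at the start; "moment": the same for the moment, N m; "opening": finger opening in mm.
Only numpy, scipy, OpenCV 4.12 (cv2) and the standard library are available. Lean on these libraries where they do the work, as an engineer would, in place of code of your own. Each camera call takes 0.05 s, during which the arm holds its last target. There are 200 camera calls.

## Working session

There is one attempt and no reset: what is moved stays moved. The work goes in short steps, Python scripts to look and compute and a tool call to move; the robot and the scene stay as the last step left them, time stands still between calls to the robot, and variables do not carry over. Pictures are saved under pics/ and viewed, about 8 in all and at most 12, crops included, and the job is handed in when it is done.

Besides the shell and the picture viewer there is one more tool, called by a JSON object that holds its "name" and its "arguments", one argument or row to a line. play_rows: Moves the arm, as the interface text tells. Its arguments: {"type":"object","properties":{"travel":{"type":"array"},"turn":{"type":"array"},"jaw":{"type":"array"}},"required":["travel","turn","jaw"]}

```bash
mkdir -p pics
cat > h.py <<'E'
import numpy as np, cv2
from plant import bot
def ray(f,u,v):
    K=np.array(f["intrinsics"]);d=np.array([f["k1"],0,0,0,0],float)
    return cv2.undistortPoints(np.array([[[u,v]]],float),K,d)[0,0]
def at_z(f,u,v,z):
    x,y=ray(f,u,v);R=np.array(f["R"]);t=np.array(f["t"])
    d=R.T@[x,y,1];c=-R.T@t
    return c+d*(z-c[2])/d[2]
def cloud(f):
    v,u=np.mgrid[0:480,0:640];K=np.array(f["intrinsics"])
    p=cv2.undistortPoints(np.stack([u,v],-1).reshape(-1,1,2).astype(float),K,np.array([f["k1"],0,0,0,0],float)).reshape(480,640,2)
    d=f["depth"];X=np.dstack([p*d[...,None],d])
    return (X-np.array(f["t"]))@np.array(f["R"])
E
python3 - <<'E'
from h import *
s=bot.read_state();print(s["position"],s["ee_rot"],s["opening"],bot.pinch_z)
for n in["top","side"]:
    f=bot.grab_frame(n);cv2.imwrite(f"pics/{n}1.png",f["image"])
    print(n,-np.array(f["R"]).T@f["t"])
    for th in["slide","strip","pan","stop_top","strip_end"]:
        print(th,[(np.round(b["rect"]).tolist(),round(b["score"],2)) for b in bot.boxes_of(th,f)[:4]])
E
```

```text
[ 208.56088302 -615.20945675  230.69005443] [-1.57078065e+00  1.17421307e-03 -1.24395511e+00] 85.4655098564248 18.700000000000003
top [ 447.2731175    17.45841404 1117.92606134]
slide [([206.0, 173.0, 450.0, 284.0], 0.71), ([239.0, 264.0, 320.0, 295.0], 0.2)]
strip [([299.0, 212.0, 438.0, 263.0], 0.62)]
pan [([419.0, 315.0, 511.0, 399.0], 0.65), ([314.0, 190.0, 408.0, 277.0], 0.64), ([193.0, 327.0, 271.0, 418.0], 0.61)]
stop_top [([297.0, 215.0, 439.0, 265.0], 0.91)]
strip_end [([299.0, 214.0, 440.0, 263.0], 0.87)]
side [ 71.81383814 659.27545369 771.19375869]
slide [([206.0, 177.0, 408.0, 306.0], 0.58)]
strip [([285.0, 190.0, 390.0, 244.0], 0.64)]
pan [([315.0, 308.0, 432.0, 416.0], 0.87), ([290.0, 180.0, 381.0, 244.0], 0.85), ([436.0, 193.0, 466.0, 246.0], 0.77)]
stop_top []
strip_end [([288.0, 191.0, 389.0, 246.0], 0.82), ([292.0, 181.0, 383.0, 243.0], 0.64), ([224.0, 193.0, 255.0, 239.0], 0.62)]
```

View pics/top1.png

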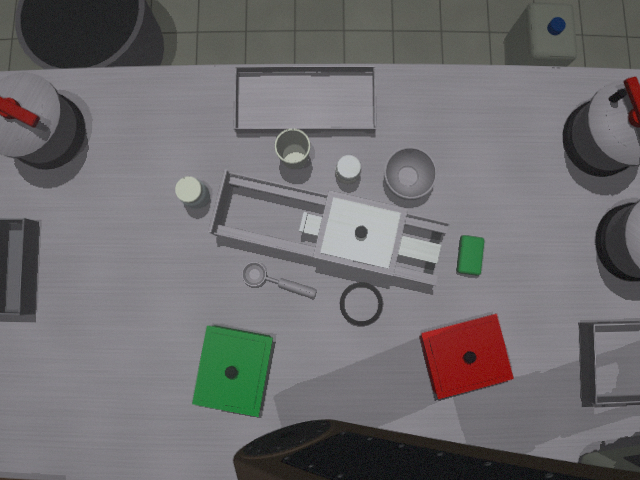

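View pics/side1.png

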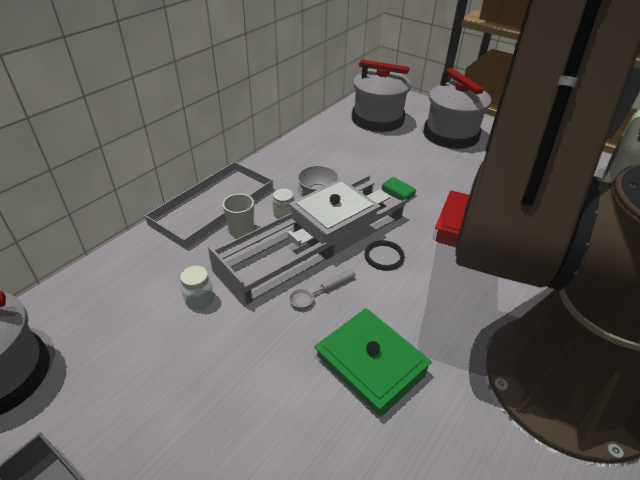

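The slide sits with its end plate at the left (220,200). The real (grey-white) pan is centred at (361,232), and the strip's open rear end is near (439,250). Green and red pans are decoys. Next I fit the geometry.

Run:
```python
from h import *
f=bot.grab_frame("top");im=f["image"]
c=cv2.resize(im[160:300,200:465],None,fx=3,fy=3,interpolation=cv2.INTER_CUBIC);cv2.imwrite("pics/crop.png",c)
C=cloud(f);g=im.min(2)
m=np.zeros((480,640),np.uint8);m[170:300,205:460]=1
def rect(mask,n,z):
    k,l,st,ce=cv2.connectedComponentsWithStats(mask.astype(np.uint8))
    i=1+np.argmax(st[1:,4]);v,u=np.where(l==i)
    P=np.array([at_z(f,a,b,z)[:2] for a,b in zip(u,v)],np.float32)
    r=cv2.minAreaRect(P);print(n,len(P),np.round(np.median(C[v,u],0),1),r)
    print(np.round(cv2.boxPoints(r),1).tolist())
z=C[...,2]
rect((m>0)&(z>78)&(z<98),"pan top",85)
st=m.copy();st[:,:402]=0
rect((st>0)&(g>190),"strip rear",42)
st=m.copy();st[:,318:]=0
rect((st>0)&(g>190),"strip front",50)
rect((m>0)&(z>66)&(z<78)&(np.arange(640)[None]<240),"plate",75)
rect((m>0)&(z>50)&(z<64),"walls",57)
print([ (p,np.round(C[p[1],p[0]],1).tolist()) for p in [(420,248),(435,250),(312,224),(350,205),(375,260)]], g[248,420],g[210,350],g[240,430])
```

```text
pan top 5548 [561.8 -60.5  86.2] ((563.3849487304688, -60.73572540283203), (160.0311737060547, 136.11204528808594), 76.51964569091797)
[[478.6000061035156, -122.69999694824219], [610.9000244140625, -154.39999389648438], [648.2000122070312, 1.2000000476837158], [515.9000244140625, 32.900001525878906]]Traceback (most recent call last):
  File "<stdin>", line 15, in <module>
  File "<stdin>", line 8, in rect
    return _wrapfunc(a, 'argmax', axis=axis, out=out, **kwds)
    return bound(*args, **kwds)
ValueError: attempt to get argmax of an empty sequence
```

View pics/crop.png

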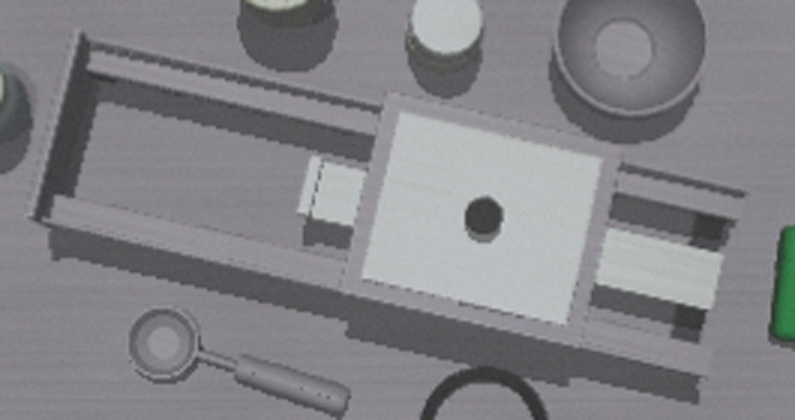

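Run:
```python
from h import *
f=bot.grab_frame("top");C=cloud(f)
w=lambda a,b,z:at_z(f,200+a/3-1/3,160+b/3-1/3,z)[:2]
for n,a,b,z in[("rearA",724,254,42),("rearB",712,308,42),("stopA",314,155,53),("stopB",298,212,53),("plateA",80,34,75),("plateB",35,218,75),("wallrA",746,194,57),("wallrB",706,374,57)]:
    print(n,np.round(w(a,b,z),1), np.round(C[int(160+b/3),int(200+a/3)],0))
E0=(w(724,254,42)+w(712,308,42))/2; S=(w(314,155,53)+w(298,212,53))/2; P=(w(80,34,75)+w(35,218,75))/2;W=(w(746,194,57)+w(706,374,57))/2
print("rear",E0,"stop",S,"plate",P,"wr",W, "lens",np.linalg.norm(S-E0),np.linalg.norm(P-E0))
pan=np.array([563.4,-60.7])
for A,B in((E0,S),(E0,P),(W,P)):
    d=(B-A)/np.linalg.norm(B-A);print("dir",np.degrees(np.arctan2(d[1],d[0])),"pan along from A",(pan-A)@d,"lat",(pan-A)@[-d[1],d[0]])
print(np.round(C[248,420],1),np.round(C[222,318],1))
for m in (0,):
    s=bot.read_state();print(s["time"],s["position"])
```

```text
rearA [ 542.9 -227.9] [ 547. -238.   -1.]
rearB [ 506.4 -218.8] [ 510. -229.   -3.]
stopA [610.2  49.3] [619.  52.   2.]
stopB [571.7  60.1] [572.  60.  54.]
plateA [689.2 204.4] [690. 205.  73.]
plateB [566.1 232.3] [568. 235.  66.]
wallrA [ 581.9 -240.6] [ 584. -242.   50.]
wallrB [ 461.8 -210.4] [ 462. -210.   60.]
rear [ 524.64339344 -223.34820837] stop [590.91901738  54.6626761 ] plate [627.64424873 218.3902285 ] wr [ 521.84267115 -225.47749425] lens 285.8015224087397 453.58794383820816
dir 76.59140193756485 pan along from A 167.2020153832486 lat 0.01698040029955137
dir 76.87476652510942 pan along from A 167.20005453521583 lat -0.8099382537910322
dir 76.59299241274336 pan along from A 169.92266810200172 lat -2.218345775705347
[ 536.1 -185.6   37.4] [590.2  21.9  38.9]
0.7 [ 208.68558521 -615.57928885  231.31891352]
```

{"name": "play_rows", "arguments": {
  "travel": [
    [-0.02, 0, 0.03],
    [-0.04, 0, 0.06],
    [-0.06, 0, 0.09],
    [-0.08, 0, 0.12],
    [-0.1, 0, 0.15],
    [-0.12, 0, 0.178],
    [-0.14, 0, 0.207],
    [-0.16, 0, 0.236],
    [-0.18, 0, 0.265],
    [-0.2, 0, 0.294]
  ],
  "turn": [-0.1, -0.2, -0.3, -0.4, -0.5, -0.6, -0.7, -0.8, -0.9, -1.009],
  "jaw": [255, 255, 255, 255, 255, 255, 255, 255, 255, 255]
}}

```text
time: 1.53
position: [423.7, -330.3, 231.5]
ee_rot: [-1.571, -0.0, -0.23]
contact_force: [1.5, 0.2, -0.5]
opening: -0.1
```

{"name": "play_rows", "arguments": {
  "travel": [
    [0.012, 0, 0.028],
    [0.025, 0, 0.056],
    [0.037, 0.01, 0.084],
    [0.05, 0.03, 0.112],
    [0.062, 0.055, 0.14],
    [0.074, 0.08, 0.168],
    [0.074, 0.105, 0.168],
    [0.074, 0.131, 0.168],
    [0.074, 0.131, 0.168],
    [0.074, 0.131, 0.168]
  ],
  "turn": [0, 0, 0, 0, 0, 0, 0, 0, 0, 0],
  "jaw": [255, 255, 255, 255, 255, 255, 255, 255, 255, 255]
}}

```text
time: 2.37
position: [533.3, -185.3, 99.7]
ee_rot: [-1.57, 0.003, -0.235]
contact_force: [1.2, -0.6, -0.0]
opening: -0.2
```

Run:
```python
from h import *
a=bot.grab_frame("top")["image"];b=bot.grab_frame("side")["image"]
cv2.imwrite("pics/c2.png",np.vstack([cv2.resize(a[160:300,340:480],(420,420)),])) 
cv2.imwrite("pics/c2.png",np.hstack([cv2.resize(a[160:310,300:475],(400,343)),cv2.resize(b[110:260,270:445],(400,343))]))
s=bot.read_state();print(s["position"],s["ee_rot"],s["contact_force"],s["opening"])
```

```text
[ 534.61502386 -186.22723243  101.65918669] [-1.57102128e+00 -1.38532135e-03 -2.35484204e-01] [-0.68536813 -0.04870495 -0.17433828] 0.1432052732032952
```

View pics/c2.png

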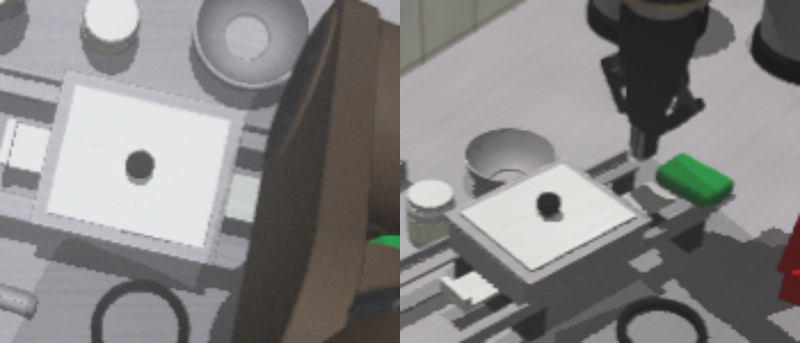

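The right half shows the closed tip over the strip, behind the pan and clear of the bowl. Now I descend.

{"name": "play_rows", "arguments": {
  "travel": [
    [0, 0.02, 0],
    [0, 0.04, 0],
    [0, 0.05, 0],
    [0, 0.055, 0],
    [0, 0.06, 0],
    [0, 0.065, 0],
    [0, 0.07, 0],
    [0, 0.07, 0],
    [0, 0.07, 0]
  ],
  "turn": [0, 0, 0, 0, 0, 0, 0, 0, 0],
  "jaw": [255, 255, 255, 255, 255, 255, 255, 255, 255]
}}

```text
time: 3.22
position: [534.4, -185.9, 30.6]
ee_rot: [-1.571, -0.001, -0.235]
contact_force: [-0.6, -2.3, 3.9]
opening: -0.1
```

{"name": "play_rows", "arguments": {
  "travel": [
    [0, 0.001, 0],
    [0, 0.002, 0],
    [0, 0.002, 0],
    [0, 0.002, 0]
  ],
  "turn": [0, 0, 0, 0],
  "jaw": [255, 255, 255, 255]
}}

```text
time: 3.55
position: [534.3, -185.8, 28.5]
ee_rot: [-1.571, -0.001, -0.235]
contact_force: [0.4, -2.5, 2.7]
opening: 0.1
```

Run:
```python
from h import *
f=bot.grab_frame("top");C=cloud(f);b=bot.grab_frame("side")["image"]
C=C[210:240,295:320];m=(f["image"][210:240,295:320].min(2)>175);print(m.sum(),np.round(np.percentile(C[m][:,2],[5,25,50,75,95]),1))
cv2.imwrite("pics/c3.png",cv2.resize(b[150:290,200:420],(770,490)))
for i in range(4):
  s=bot.read_state();print(s["position"],s["contact_force"]);bot.grab_frame("top")
```

```text
560 [-3.3 -0.  26.  29.1 40.1]
[ 534.28890101 -185.76326154   28.46463242] [ 0.70129335 -1.52558844  3.07317104]
[ 534.25865738 -185.74383962   28.43184791] [ 0.98719166 -2.65276454  2.76361945]
[ 534.2923412  -185.72808341   28.43234826] [ 1.04571282 -2.67880763  3.63267613]
[ 534.23331106 -185.7329526    28.3995991 ] [ 0.63273771 -2.35487961  2.73651636]
```

View pics/c3.png

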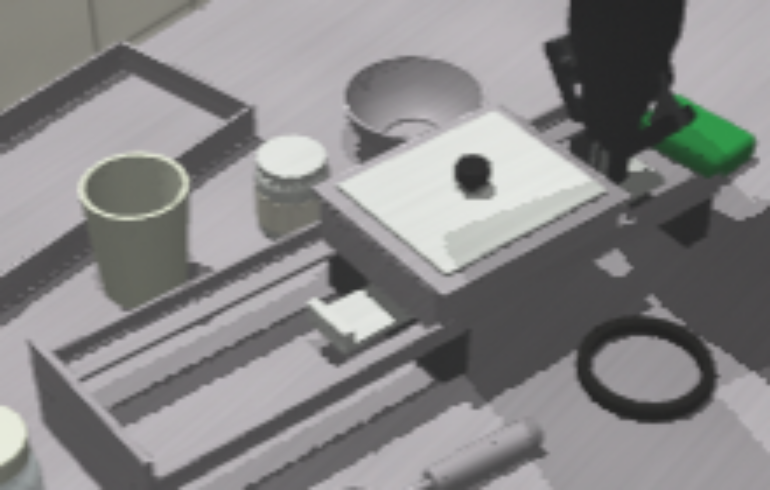

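{"name": "play_rows", "arguments": {
  "travel": [
    [0, 0.001, 0],
    [0, 0.001, 0.006],
    [0, 0.001, 0.012],
    [0, 0.001, 0.018],
    [0, 0.001, 0.024],
    [0, 0.001, 0.029],
    [0, 0.001, 0.033],
    [0, 0.001, 0.037],
    [0, 0.001, 0.041],
    [0, 0.001, 0.045]
  ],
  "turn": [0, 0, 0, 0, 0, 0, 0, 0, 0, 0],
  "jaw": [255, 255, 255, 255, 255, 255, 255, 255, 255, 255]
}}

```text
time: 4.68
position: [544.8, -142.8, 27.8]
ee_rot: [-1.572, -0.001, -0.235]
contact_force: [-3.9, -16.8, 12.5]
opening: 0.2
```

{"name": "play_rows", "arguments": {
  "travel": [
    [0, 0, 0.005],
    [0, 0, 0.01],
    [0, 0, 0.016],
    [0, 0, 0.022],
    [0, 0, 0.028],
    [0, 0, 0.034],
    [0, 0, 0.04],
    [0, 0, 0.046],
    [0, 0, 0.05],
    [0, 0, 0.05]
  ],
  "turn": [0, 0, 0, 0, 0, 0, 0, 0, 0, 0],
  "jaw": [255, 255, 255, 255, 255, 255, 255, 255, 255, 255]
}}

```text
time: 5.52
position: [556.5, -93.5, 27.9]
ee_rot: [-1.571, -0.001, -0.234]
contact_force: [-2.0, -5.9, 14.7]
opening: 0.2
```

```bash
cat > pan.py <<'E'
from h import *
s=bot.read_state();p=s["position"];d=np.array([.2327,.9725]);O=np.array([578,-.5])
print("tcp",np.round(p,1),"slide y",(p[:2]-O)@d,"x",(p[:2]-O)@[d[1],-d[0]],"F",np.round(s["contact_force"],1))
f=bot.grab_frame("top");C=cloud(f);m=np.zeros((480,640),bool);m[150:310,205:400]=1
m&=(C[...,2]>79)&(C[...,2]<96)
k,l,st,_=cv2.connectedComponentsWithStats(m.astype(np.uint8));v,u=np.where(l==1+np.argmax(st[1:,4]))
P=np.array([at_z(f,a,b,85)[:2] for a,b in zip(u,v)]);q=(P-O)@d;w=(P-O)@[d[1],-d[0]]
print("pan y",np.round(np.percentile(q,[.3,99.7]),1),"x",np.round(np.percentile(w,[.3,99.7]),1),"ztop",np.median(C[v,u][:,2]))
E
python3 pan.py
```

```text
tcp [556.5 -93.5  27.9] slide y -95.45594293526375 x 0.7177219809188045 F [-2.  -5.9 14.7]
pan y [-30.   77.5] x [-67.6  67.5] ztop 86.2891294457308
```

{"name": "play_rows", "arguments": {
  "travel": [
    [0, 0, 0.005],
    [0, 0, 0.01],
    [0, 0, 0.015],
    [0, 0, 0.02],
    [0, 0, 0.025],
    [0, 0, 0.028],
    [0, 0, 0.03],
    [0, 0, 0.03]
  ],
  "turn": [0, 0, 0, 0, 0, 0, 0, 0],
  "jaw": [255, 255, 255, 255, 255, 255, 255, 255]
}}

```text
time: 6.23
position: [563.3, -64.8, 27.9]
ee_rot: [-1.572, -0.001, -0.235]
contact_force: [-3.6, -10.2, 15.0]
opening: 0.0
```

```bash
python3 pan.py
```

```text
tcp [563.3 -64.8  27.9] slide y -65.91720152321291 x 0.6134232354103119 F [ -3.6 -10.2  15. ]
pan y [ 14.1 107. ] x [-67.7  67.5] ztop 86.1765776630272
```

{"name": "play_rows", "arguments": {
  "travel": [
    [0, 0, -0.003],
    [0, 0, -0.006],
    [0, -0.005, -0.006],
    [0, -0.01, -0.006],
    [0, -0.018, -0.006],
    [0, -0.027, -0.006],
    [0, -0.035, -0.006],
    [0, -0.035, -0.006],
    [0, -0.035, -0.003],
    [0, -0.035, 0]
  ],
  "turn": [0, 0, 0, 0, 0, 0, 0, 0, 0, 0],
  "jaw": [255, 255, 255, 255, 255, 255, 255, 255, 255, 255]
}}

```text
time: 7.12
position: [563.0, -63.9, 62.3]
ee_rot: [-1.571, -0.0, -0.235]
contact_force: [-0.6, -0.2, -0.3]
opening: 0.3
```

{"name": "play_rows", "arguments": {
  "travel": [
    [0, 0, 0.005],
    [0, 0, 0.01],
    [0, 0, 0.016],
    [0, 0, 0.022],
    [0, 0, 0.029],
    [0, 0, 0.036],
    [0, 0, 0.043],
    [0, 0, 0.05],
    [0, 0, 0.056],
    [0, 0, 0.06]
  ],
  "turn": [0, 0, 0, 0, 0, 0, 0, 0, 0, 0],
  "jaw": [255, 255, 255, 255, 255, 255, 255, 255, 255, 255]
}}

```text
time: 7.95
position: [576.9, -5.6, 62.1]
ee_rot: [-1.572, 0.0, -0.234]
contact_force: [-2.3, -11.0, 6.5]
opening: -0.2
```

```bash
python3 pan.py
```

```text
tcp [576.9  -5.6  62.1] slide y -5.195944653335466 x 0.14367616579150233 F [ -2.3 -11.    6.5]
pan y [122.4 165.4] x [-67.3  68.1] ztop 85.86240511628961
```

{"name": "play_rows", "arguments": {
  "travel": [
    [0, 0, 0.006],
    [0, 0, 0.012],
    [0, 0, 0.018],
    [0, 0, 0.024],
    [0, 0, 0.03],
    [0, 0, 0.036],
    [0, 0, 0.042],
    [0, 0, 0.047],
    [0, 0, 0.051],
    [0, 0, 0.053]
  ],
  "turn": [0, 0, 0, 0, 0, 0, 0, 0, 0, 0],
  "jaw": [255, 255, 255, 255, 255, 255, 255, 255, 255, 255]
}}

```text
time: 8.83
position: [589.1, 45.8, 62.1]
ee_rot: [-1.572, 0.001, -0.234]
contact_force: [-3.2, -12.4, 7.7]
opening: 0.0
```

{"name": "play_rows", "arguments": {
  "travel": [
    [0, 0, 0.002],
    [0, 0, 0.004],
    [0, 0, 0.005],
    [0, 0, 0.005]
  ],
  "turn": [0, 0, 0, 0],
  "jaw": [255, 255, 255, 255]
}}

```text
time: 9.17
position: [590.2, 50.5, 62.1]
ee_rot: [-1.572, 0.001, -0.234]
contact_force: [-2.4, -6.8, 6.0]
opening: -0.0
```

{"name": "play_rows", "arguments": {
  "travel": [
    [0, 0, 0.001],
    [0, 0, 0.002],
    [0, 0, 0.002]
  ],
  "turn": [0, 0, 0],
  "jaw": [255, 255, 255]
}}

```text
time: 9.42
position: [590.6, 52.2, 62.1]
ee_rot: [-1.572, 0.001, -0.235]
contact_force: [-2.7, -11.6, 7.1]
opening: -0.1
```

```bash
python3 pan.py
```

```text
tcp [590.6  52.2  62.1] slide y 54.13406874774036 x -0.023204576463603306 F [ -2.7 -11.6   7.1]
pan y [223.  225.4] x [-3.2 66.6] ztop 84.41445913939889
```

{"name": "play_rows", "arguments": {
  "travel": [
    [0, 0, 0.001],
    [0, 0, 0.001],
    [0, 0, 0.001]
  ],
  "turn": [0, 0, 0],
  "jaw": [255, 255, 255]
}}

```text
time: 9.72
position: [590.6, 52.2, 62.1]
ee_rot: [-1.573, 0.001, -0.234]
contact_force: [-3.7, -19.9, 8.5]
opening: -0.1
```

{"name": "play_rows", "arguments": {
  "travel": [
    [0, 0, 0.001],
    [0, 0, 0.001],
    [0, 0, 0.001]
  ],
  "turn": [0, 0, 0],
  "jaw": [255, 255, 255]
}}

```text
time: 9.97
position: [590.6, 52.3, 62.1]
ee_rot: [-1.574, 0.001, -0.234]
contact_force: [-4.7, -30.2, 10.4]
opening: 0.1
```

Position has stalled and the force is climbing, so the pan is against the end plate. Moving clear.

{"name": "play_rows", "arguments": {
  "travel": [
    [0, 0, -0.003],
    [0, 0, -0.01],
    [0, 0, -0.02],
    [0, -0.02, -0.025],
    [0, -0.05, -0.03],
    [0, -0.08, -0.05],
    [0, -0.11, -0.08],
    [0, -0.14, -0.11],
    [0, -0.16, -0.145],
    [0, -0.17, -0.18]
  ],
  "turn": [0, 0, 0, 0, 0, 0, 0, 0, 0, 0],
  "jaw": [255, 255, 255, 255, 255, 255, 255, 255, 255, 255]
}}

```text
time: 10.8
position: [549.9, -122.2, 235.2]
ee_rot: [-1.571, -0.004, -0.234]
contact_force: [0.9, -1.0, 0.6]
opening: -0.3
```

{"name": "play_rows", "arguments": {
  "travel": [
    [0, 0, -0.035],
    [0, 0, -0.07],
    [0, 0, -0.105],
    [0, 0, -0.14],
    [0, 0, -0.175],
    [0, 0, -0.21],
    [0, 0, -0.24],
    [0, 0, -0.24]
  ],
  "turn": [0, 0, 0, 0, 0, 0, 0, 0],
  "jaw": [255, 255, 255, 255, 255, 255, 255, 255]
}}

```text
time: 11.47
position: [492.0, -358.9, 231.9]
ee_rot: [-1.572, -0.0, -0.238]
contact_force: [-1.3, -0.2, -0.3]
opening: 0.1
```

Run:
```python
from h import *
f=bot.grab_frame("top");b=bot.grab_frame("side")
cv2.imwrite("pics/e.png",np.vstack([cv2.resize(f["image"][165:295,170:490],(730,297)),cv2.resize(b["image"][160:290,170:490],(730,297))]))
C=cloud(f);d=np.array([.2327,.9725]);O=np.array([578,-.5]);q=(C[...,:2]-O)@d;w=(C[...,:2]-O)@[d[1],-d[0]]
for lo in range(28,84,4):
    m=(abs(w)<15)&(q>=lo)&(q<lo+4)&(f["depth"]>0);print(lo,m.sum(),np.round(np.median(C[m][:,2]),1) if m.any() else "")
s=bot.read_state();print(s["position"],s["contact_force"],s["time"])
```

```text
28 27 40.5
32 31 41.6
36 28 40.6
40 29 40.9
44 28 40.9
48 32 44.0
52 31 52.2
56 15 51.2
60 14 -0.5
64 71 63.9
68 33 84.1
72 31 84.2
76 33 86.8
80 30 86.6
[ 492.7660225  -354.89162049  231.72099715] [-0.18713537 -0.21537353  0.32037591] 11.5667
```

View pics/e.png

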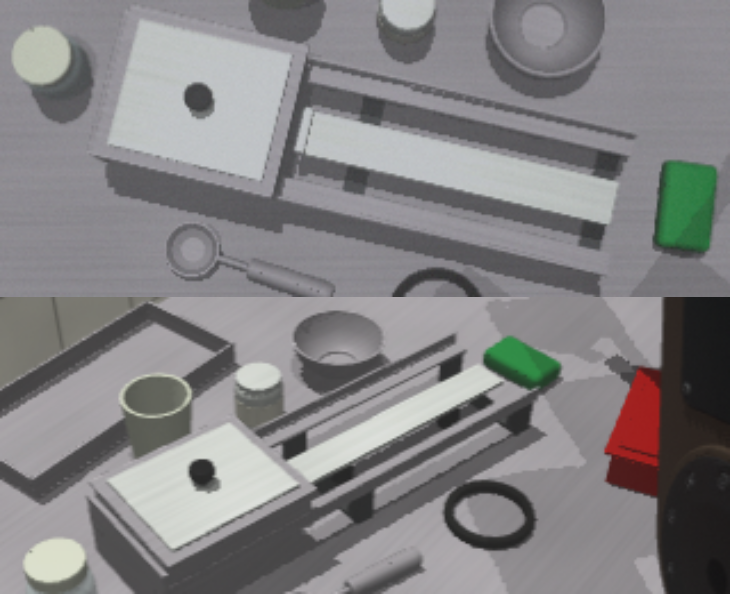

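The pan is home against the plate, its rear edge at about y=65. The strip is up at about 41 mm, the stop is up at about 52 mm behind the pan, and the bystanders are where they were. Handing in.

```bash
python3 -c "
from plant import bot
print(bot.close_job())"
```

```text
the job is handed in; nothing more can be done
None
```

The pan is home against the end plate with the stop up behind it, and the job was handed in at about 11.6 s of the 40 s allowed.

- **Press and first push:** With closed fingertips I pressed the strip fully down behind the pan (tip at 27.9 mm above the bench). I held it there while pushing the pan until its front was at y ≈ +107 mm of the slide, about 49 mm past the stop.
- **Second push:** I backed off, raised the tip to 62 mm and pushed the pan on. At the end plate the arm stalled and the horizontal force rose to about 30 N, from the fingertips only. Then I moved clear.

**Last checks:**
- **Pan:** rear edge at about y = 65 mm and lid at 84–87 mm, so it sits flat and home.
- **Strip and stop:** strip top at about 41 mm and stop top at about 52 mm, against 42 and 53 mm expected when up.
- **Other things:** the bystanders visible in the last picture looked unmoved. The can was never identified in any picture, so I did not check it.
- **Robot:** no contact force on the tool beyond noise.

One reading was unusable: the overhead measurement of the pan near home was cut off by the edge of my search area. I relied on the stall and the final picture for that instead.

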